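# Hang the dip cup on the free branch of the drip tree

### The arm

A 6-joint arm with a two-finger parallel gripper is mounted at the origin on a cart in front of the work surface, level with it; the furniture and walls round the work are solid. World frame = base frame: x ahead of the robot, y to its left, z up, the work surface at z = 0. Lengths are in m, angles in rad, forces in N, time in s.
With the tool pointing down it reaches from about 0.375 to 0.825 m from the base axis. Payload 5.5 kg.
Tool frame: the origin (TCP) lies at the very end of the fingers, on their centre line; the grasp point (between the pads) lies 19 mm behind it (tcp_to_grasp is the distance from the TCP to the grasp point, in m); y points along the fingers, z is the direction in which the jaws open and shut, and the axes are right-handed (so a half turn about y gives the same grasp; the last joint's range is limited). The gripper opens to 85 mm and grips with 20 to 120 N. Pads are 22 mm wide; open, the fingers measure 114 mm over their backs; the gripper's body (76 mm by 85 mm) begins 54 mm behind the grasp point. The pads swing forward as they close: fully open they stand 13 mm farther back than shut.
Start: joints at [1.163, 0.314, -0.047, 1.21, 0, 1.571], TCP at [0.238, 0.551, 0.231] pointing down, gripper open.
Joint ranges: [-2.67, 2.67], [-0.69, 1.73], [-1.03, 1.25], [-2.08, 2.16], [-1.42, 1.45], [-3.14, 3.14]. Speed limits (rad/s): [2.39, 2.39, 3.01, 3.14, 3.14, 3.14].

### API

Orientations are given as a rotation vector (axis times angle).
In Python, from plant import goto, servo_line, set_joints, set_gripper, sleep, ik, get_obs, read_camera, calibration, IKError, finish_job, tcp_to_grasp gives the robot as it stands. Calls block until the motion is done:
- goto(position, orientation): joint-space move of the TCP to a pose.
- servo_line(position, frame=None, v=0.15): straight line of the TCP; frame=None keeps the orientation; v is the mean speed in m/s.
- set_joints(angles): joint-space move.
- set_gripper(opening, force=None): finger opening in m; force is the grip in N (None keeps the last); returns when the fingers have stopped.
- sleep(seconds).
- ik(position, orientation): joint angles nearest the present ones, or None.
- get_obs(): the state.
- read_camera(name): name is "scene" or "top" or "wrist"; returns the picture (420x560x3 uint8, red, green, blue); there is no depth.
- calibration(name): a dict with "intrinsics" (3x3 intrinsics, pixels), "pose" (4x4, takes a point from camera to world coordinates); the wrist camera has in their place "tool_from_camera" (4x4, takes a point from camera to tool coordinates, whose origin is the TCP and whose axes are the tool frame's). Camera axes: x right, y down, z forward; pixel columns grow to the right and rows downward; lengths in m; the calibration is good to about 2 mm. A picture is of the moment at which its call begins: read the wrist's pose just before it. calibration takes no time and is no camera call.
A pose or a line that the arm cannot do raises IKError and nothing moves.
- finish_job(): hands the job in, once; it reports no verdict.
The state is a dict: "time": time; "joints": joint angles; "qd": joint speeds; "joint_efforts": joint torques, N m; "tool_pos": TCP position; "tcp_rot": TCP orientation; "contact_force": force on the tool from outside, world axes, zero at the start; "torque": the same for the moment, N m; "grip_width": finger opening in m.
Only numpy, scipy, OpenCV 4.12 (cv2) and the standard library are available. Lean on these libraries where they do the work, as an engineer would, in place of code of your own. Each camera call takes 0.05 s, during which the arm holds its last target.

### The job

Push the turning drip tree round until its one empty branch points out through the middle of the gap in the clear splash guard. Then pick up the steel dip cup that stands on the worktop and hang it by its eye on that branch, so that it hangs upright and still with the branch still in the gap. The three cups already on the tree must stay hanging, and the other things on the bench must be left where they are.

Things in the scene. Friction and masses are not known exactly. Their poses are not given: they have to be found in the camera images.
- guard: White round drip tray, 242 mm across, 6 mm thick, fixed, with a clear curved splash wall (blue rim) on it. Origin: centre of its underside, on the tree's axis; z up. The wall is 4 mm thick, its middle 112 mm from the axis, 138 mm high over the worktop; it leaves a gap 130 degrees wide whose middle lies along the guard's -x axis (roughly towards the robot).
- tree (a joint): Turn of the tree, rad, 0 at the start, growing counterclockwise from above, limits +-6.4; light to push (friction 0.05 N m), stays where it is left. Blue hub (radius 16 mm, top 247 mm over the worktop) on a post at the guard's axis, with four steel branches 90 degrees apart. The empty one starts 50 to 180 degrees away from the middle of the gap.
- free_tip (a point): Centre of the white ball (8 mm across) at the outer end of the empty branch, 92 mm from the tree's axis, 230 mm over the worktop. Each branch is a round bar 6 mm thick: it falls gently from the hub to a low point 55 mm from the axis, then rises 8 mm to the ball.
- free_seat (a point): Centre of the bar at the low point of the empty branch, 55 mm from the tree's axis, 222 mm over the worktop: a cup's eye settles here.
- dip_cup: Steel cup to hang, 70 g, standing upright left of the balance. Origin: centre of underside, z up. Cup 44 mm across, 48 high; two 4 mm wires at y = +-22.5 mm bend inwards from z = 92 mm to a flat grip plate 5 mm thick (x), 28 wide (y), z 108 to 150 mm: grip its narrow edges from above, closing along y. Eye through it along x: 19 mm wide, z 113 to 137 mm at its sides, 143 mm at its peaked middle.
- eye (a point): Point in the dip cup's eye, at z = 139.5 mm on its middle line, where the centre of a branch lies when the cup hangs on it.
- hung_cup_1: Cup like the dip cup, hanging loose on the branch opposite to the empty one. Origin at the centre of its underside, 82.5 mm over the worktop as it hangs.
- hung_cup_2: Like hung_cup_1, on a branch beside the empty one, its origin 82.5 mm over the worktop.
- hung_cup_3: Like hung_cup_1, on the other branch beside the empty one, its origin 82.5 mm over the worktop.
- cream_jar: Bystander: white screw-lid jar, 77 mm across, 91 mm high; origin at the centre of its underside.
- hdpe_bottle: Bystander: small white bottle, 50 mm across, 124 mm high; origin at the centre of its underside.
Mind the look-alikes: they are no part of the job. Leave any green look-alike of the dip_cup alone.

How it is judged:
By the outcome, as a careful person would: the job done as asked, in the order asked, and still so for the second after the job is handed in, with the robot touching nothing.
It also fails if it takes over 69 s, if anything falls off the work surface, if the arm or the gripper's body presses on something with over 40 N, if the wrist force passes 120 N, or if a joint passes its speed limit or range.

## Working session

There is one attempt and no reset: what is moved stays moved. The work goes in short steps, each a Python script; the robot and the scene stay as the last script left them, time stands still between calls to the robot, and variables do not carry over. Pictures are saved under pics/ and viewed, and the job is handed in when it is done.

```bash
ls; mkdir -p pics; cat > h.py <<'E'
import numpy as np, cv2
from plant import *
def save(name,img,s=1.0):
    im=cv2.cvtColor(img,cv2.COLOR_RGB2BGR)
    if s!=1: im=cv2.resize(im,None,fx=s,fy=s,interpolation=cv2.INTER_CUBIC)
    cv2.imwrite('pics/'+name+'.png',im)
def cam(name,obs=None):
    c=calibration(name);K=np.array(c['intrinsics'])
    if 'pose' in c: T=np.array(c['pose'])
    else:
        o=obs; W=np.eye(4); W[:3,:3]=cv2.Rodrigues(np.array(o['tcp_rot'],float))[0]; W[:3,3]=o['tool_pos']
        T=W@np.array(c['tool_from_camera'])
    return K,T
def ray(K,T,u,v):
    d=T[:3,:3]@np.linalg.inv(K)@np.array([u,v,1.]); return T[:3,3],d/np.linalg.norm(d)
def onplane(K,T,u,v,z):
    o,d=ray(K,T,u,v); return o+d*(z-o[2])/d[2]
def proj(K,T,p):
    q=np.linalg.inv(T)@np.append(p,1); q=K@q[:3]; return q[:2]/q[2]
def tri(r1,r2):
    o1,d1=r1;o2,d2=r2
    A=np.stack([d1,-d2],1); s=np.linalg.lstsq(A,o2-o1,rcond=None)[0]
    a=o1+d1*s[0]; b=o2+d2*s[1]; return (a+b)/2,np.linalg.norm(a-b)
E
python3 - <<'E'
from h import *
o=get_obs(); print(o)
for n in ['scene','top','wrist']:
    im=read_camera(n); np.save('pics/'+n+'0.npy',im); save(n+'0',im,1.42)
    K,T=cam(n,o); print(n,K.round(1).tolist(),T.round(3).tolist())
E
```

```text
pics
{'time': 0.0, 'joints': array([ 1.16297548e+00,  3.14219728e-01, -4.80441073e-02,  1.21017412e+00,
       -3.20115657e-05,  1.57080367e+00]), 'qd': array([-9.13556256e-05,  1.46643810e-03,  1.82965281e-04, -1.96091512e-03,
       -1.35890968e-04,  1.93899144e-03]), 'joint_efforts': array([-9.67350861e-04, -5.39593434e+01,  3.39745724e+01,  1.91182969e-02,
        9.14547491e-05,  1.52559437e-06]), 'tool_pos': array([0.23775827, 0.55028509, 0.23045365]), 'tcp_rot': array([-1.54863876,  0.32021439, -0.31973866]), 'contact_force': array([-0.65143477,  1.01274982,  0.75185296]), 'torque': array([0.00483924, 0.01856594, 0.00727076]), 'grip_width': 0.08522819753510809}
scene [[446.2, 0.0, 278.2], [0.0, 446.2, 210.6], [0.0, 0.0, 1.0]] [[0.562, -0.537, 0.629, -0.219], [-0.827, -0.365, 0.427, -0.49], [-0.0, -0.76, -0.65, 0.949], [0.0, 0.0, 0.0, 1.0]]
top [[502.8, 0.0, 283.8], [0.0, 502.8, 205.0], [0.0, 0.0, 1.0]] [[0.012, -0.997, 0.083, 0.437], [-1.0, -0.011, 0.013, 0.031], [-0.012, -0.083, -0.996, 1.658], [0.0, 0.0, 0.0, 1.0]]
wrist [[338.3, 0.0, 276.7], [0.0, 338.3, 209.3], [0.0, 0.0, 1.0]] [[0.397, 0.886, 0.24, 0.178], [0.918, -0.383, -0.105, 0.578], [-0.001, 0.262, -0.965, 0.373], [0.0, 0.0, 0.0, 1.0]]
```

View pics/scene0.png

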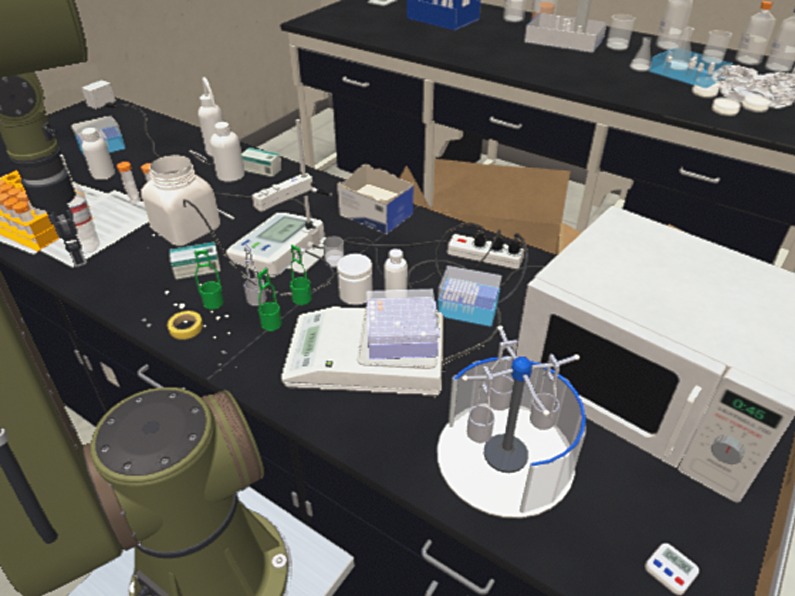

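View pics/top0.png

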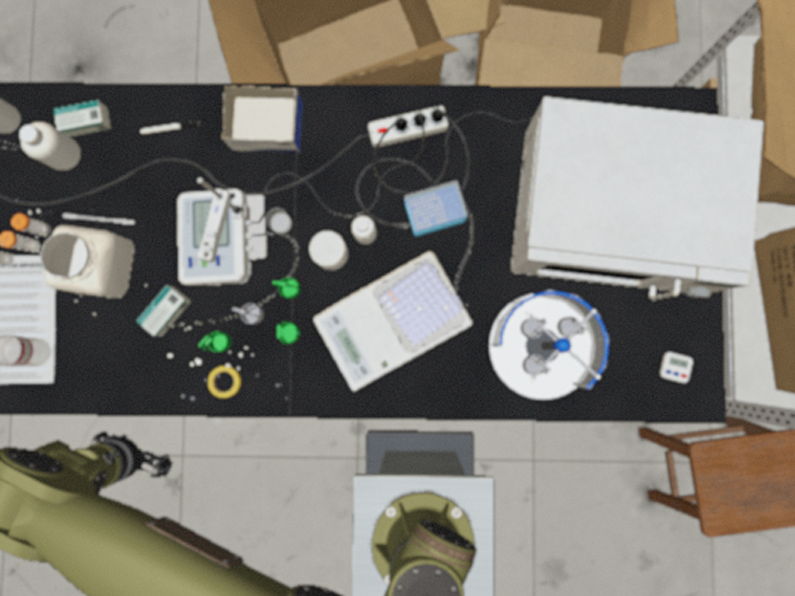

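View pics/wrist0.png

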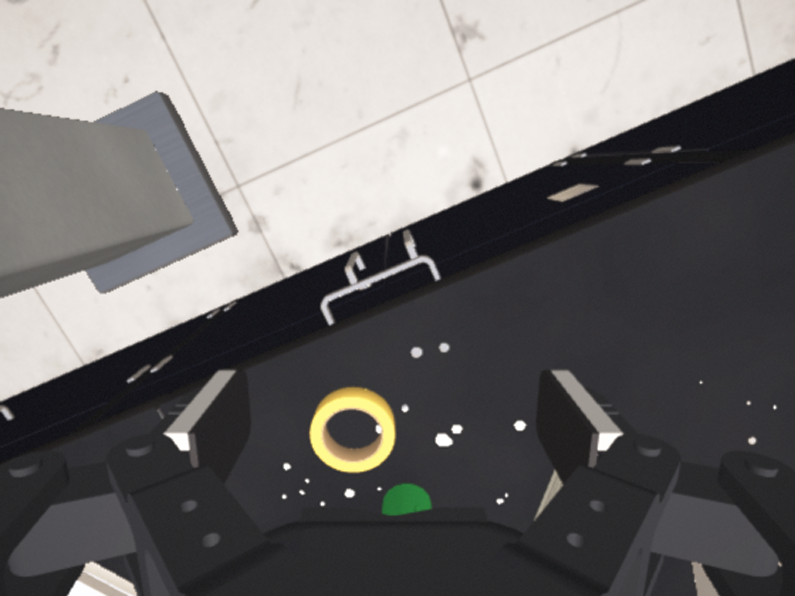

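The scene view shows a steel cup at about (255,285) in the enlarged picture, with green look-alikes at (208,290), (270,315) and (301,287). The tree hub is at (522,367). In the top view the steel cup is at (248,313), with greens at (215,342), (288,288) and (288,332). I'll take close crops of both.

```bash
python3 - <<'E'
import numpy as np,cv2
s=np.load('pics/scene0.npy');t=np.load('pics/top0.npy')
def c(n,im,x0,y0,x1,y1,f):
    cv2.imwrite(f'pics/{n}.png',cv2.resize(im[y0:y1,x0:x1,::-1],None,fx=f,fy=f,interpolation=cv2.INTER_CUBIC))
c('s_cup',s,110,160,240,245,6); c('t_cup',t,100,180,240,290,5.5)
c('s_tree',s,300,220,430,370,4); c('t_tree',t,335,195,440,290,6)
E
```

```text
(no output)
```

View pics/s_cup.png

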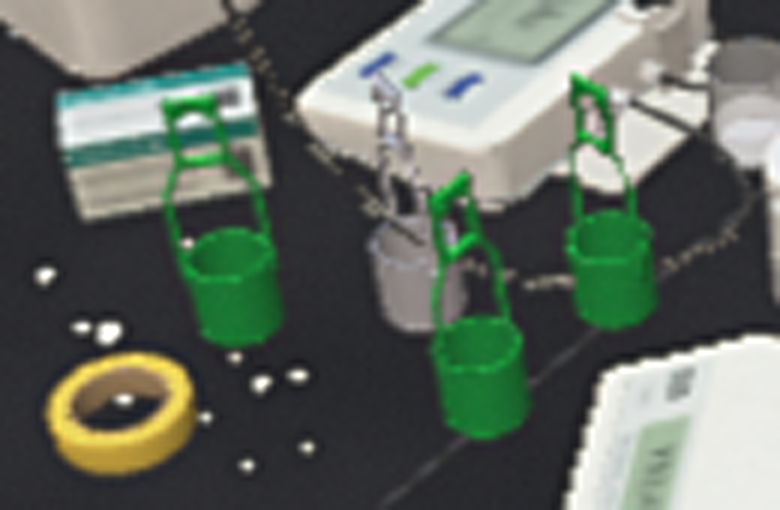

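View pics/t_cup.png

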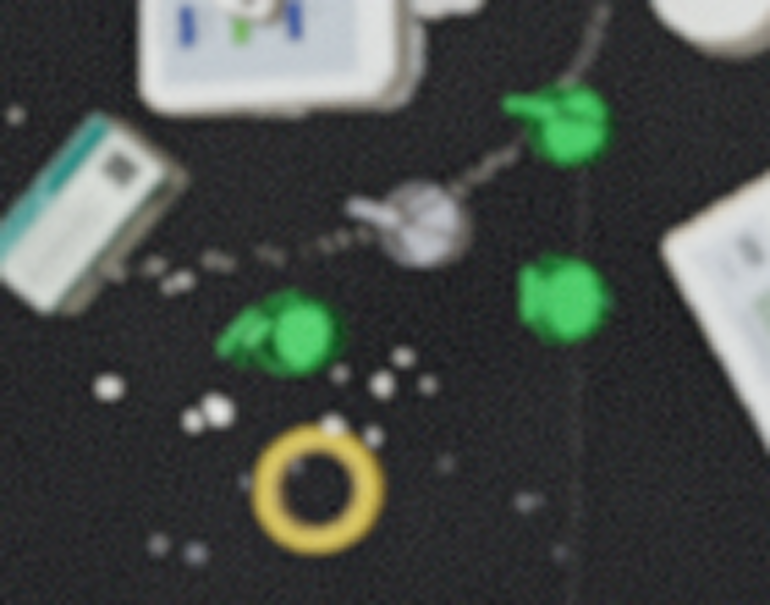

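View pics/s_tree.png

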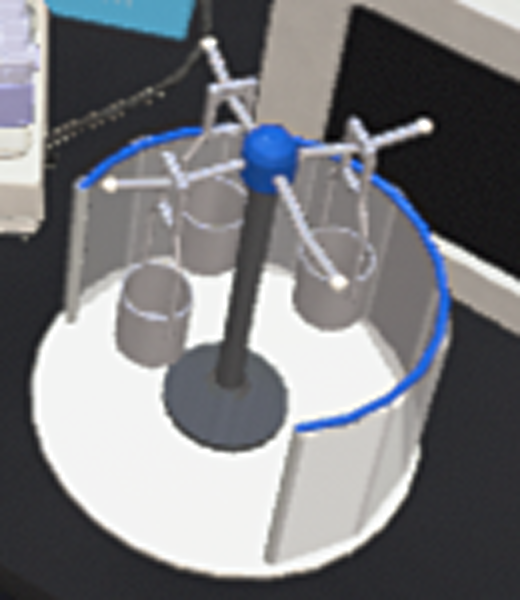

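View pics/t_tree.png

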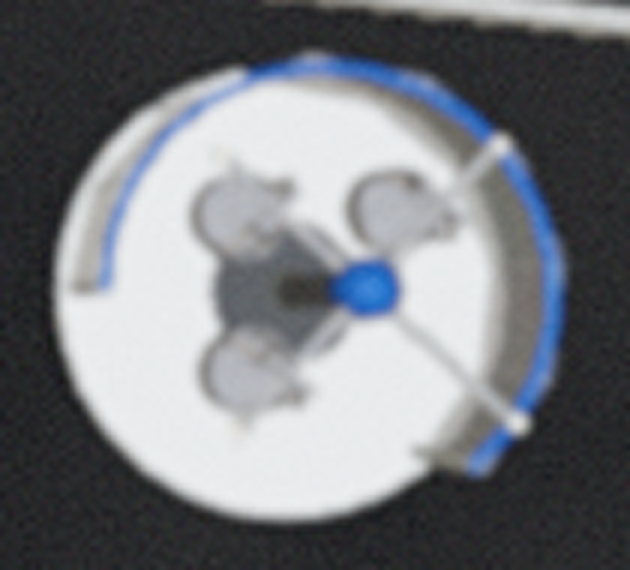

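The steel cup is the only grey one, at crop (410,260). It stands left of the green cup and is free above. On the tree the empty branch is the one whose ball is at scene crop (338,283) and top crop (518,424), on the robot-right side over the wall end. Next I'll measure these.

```bash
python3 - <<'E'
from h import *
s=np.load('pics/scene0.npy');t=np.load('pics/top0.npy')
Ks,Ts=cam('scene');Kt,Tt=cam('top')
P=lambda ps,pt: tri(ray(Ks,Ts,*ps),ray(Kt,Tt,*pt))
S=lambda x,y:(300+x/4-.4,220+y/4-.4); TT=lambda x,y:(335+x/6-.4,195+y/6-.4)
hub=P(S(270,160),TT(366,287)); tip=P(S(338,283),TT(518,424)); tip2=P(S(426,126),TT(501,145))
print('hub',hub,'tip',tip,'othertip',tip2)
# tray ellipse in top image: white mask
hsv=cv2.cvtColor(t,cv2.COLOR_RGB2HSV)
m=((hsv[...,2]>150)).astype(np.uint8); m[:, :335]=0; m[:,440:]=0; m[:200]=0;m[290:]=0
m=cv2.morphologyEx(m,cv2.MORPH_CLOSE,np.ones((15,15)))
cs,_=cv2.findContours(m,0,2); c=max(cs,key=cv2.contourArea); h=cv2.convexHull(c)[:,0].astype(float)
# use the lower-left part only (table plane z=.006), not the wall; fit circle
W=np.array([onplane(Kt,Tt,u,v,.006)[:2] for u,v in h])
hx=np.array(hub[0][:2])
# guess centre from fixed radius .121 on front/left points
from scipy.optimize import least_squares
c0=W.mean(0)
sel=(W[:,0]<c0[0]-0.02)
r=least_squares(lambda p:np.linalg.norm(W[sel]-p,axis=1)-.121,c0,loss='soft_l1',f_scale=.001)
print('tray',r.x,np.abs(r.fun).max(),sel.sum())
# wall ends: bluish rim ends top crop (104,288) and (481,470), z=.138
for p in [(104,288),(481,470)]:
    w=onplane(Kt,Tt,*TT(*p),.138); d=w[:2]-r.x; print('end',w,np.linalg.norm(d),np.degrees(np.arctan2(d[1],d[0])))
for n,pp in [('tip',tip[0]),('tip2',tip2[0])]:
    d=pp[:2]-r.x; print(n,np.linalg.norm(d),np.degrees(np.arctan2(d[1],d[0])))
# cup
CT=lambda x,y:(100+x/5.5-.4,180+y/5.5-.4)
for z in (.048,):
    print('cup rim centre',onplane(Kt,Tt,*CT(424,222),z))
SC=lambda x,y:(110+x/6-.4,160+y/6-.4)
print('plate top', onplane(Kt,Tt,*CT(352,205),.15), onplane(Kt,Tt,*CT(395,216),.15))
print('s plate top', onplane(Ks,Ts,*SC(380,88),.15))
print('scene rim', onplane(Ks,Ts,*SC(418,243),.048))
E
```

```text
hub (array([ 0.45328314, -0.2690834 ,  0.22461683]), np.float64(0.002889330979621757)) tip (array([ 0.38964658, -0.33781827,  0.2303094 ]), np.float64(0.0012794703621247091)) othertip (array([ 0.52075813, -0.33183369,  0.23035507]), np.float64(0.0027042606920057223))
tray [ 0.44126736 -0.28291041] 0.014478948517063939 13
end [ 0.45146676 -0.15481439  0.138     ] 0.12850142819605787 85.44754131031918
end [ 0.36328402 -0.34245731  0.138     ] 0.09811847415512036 -142.63519230275966
tip 0.075362980400373 -133.2326264566245
tip2 0.09333953499840872 -31.610580776987643
cup rim centre [0.51808795 0.39638698 0.048     ]
plate top [0.52178995 0.41306448 0.15      ] [0.51603233 0.38926508 0.15      ]
s plate top [0.51487159 0.396599   0.15      ]
scene rim [0.51791151 0.39325138 0.048     ]
```

```bash
cat >> h.py <<'E'
def Rot(jaw):
    z=np.array([np.cos(jaw),np.sin(jaw),0]); y=np.array([0,0,-1.]); x=np.cross(y,z)
    return cv2.Rodrigues(np.stack([x,y,z],1))[0].ravel()
AX=np.array([.4535,-.2695])
def jawang(o):
    R=cv2.Rodrigues(np.array(o['tcp_rot'],float))[0]; return np.degrees(np.arctan2(R[1,2],R[0,2]))
E
python3 - <<'E'
from h import *
print(jawang(get_obs()))
def at(phi,r,z): return [AX[0]+r*np.cos(phi),AX[1]+r*np.sin(phi),z]
for ph,lab in [(-133,'start'),(155,'end')]:
    for k in (90,-90):
        for r,z in ((.08,.2),(.08,.38),(.115,.36)):
            q=ik(at(np.radians(ph),r,z),Rot(np.radians(ph+k))); print(lab,k,r,z,None if q is None else np.round(q,2))
for j in range(0,360,45):
    q=ik([.518,.395,.25],Rot(np.radians(j))); print('cup',j,None if q is None else np.round(q,2))
E
```

```text
66.63571776520018
start 90 0.08 0.2 [-0.69  0.17 -0.3   1.1   0.    1.63]
start 90 0.08 0.38 [-0.69  0.14  0.06  1.5   0.    1.63]
start 90 0.115 0.36 [-0.76  0.13  0.01  1.45  0.    1.57]
start -90 0.08 0.2 [-0.69  0.17 -0.3   1.1   0.   -1.51]
start -90 0.08 0.38 [-0.69  0.14  0.06  1.5   0.   -1.51]
start -90 0.115 0.36 [-0.76  0.13  0.01  1.45  0.   -1.58]
end 90 0.08 0.2 [-0.55  0.05 -0.45  1.08  0.    3.02]
end 90 0.08 0.38 [-0.55  0.   -0.08  1.49  0.    3.02]
end 90 0.115 0.36 [-0.56 -0.06 -0.19  1.44  0.    3.01]
end -90 0.08 0.2 [-0.55  0.05 -0.45  1.08  0.   -0.12]
end -90 0.08 0.38 [-0.55  0.   -0.08  1.49  0.   -0.12]
end -90 0.115 0.36 [-0.56 -0.06 -0.19  1.44  0.   -0.13]
cup 0 [0.65 0.41 0.13 1.29 0.   2.22]
cup 45 [0.65 0.41 0.13 1.29 0.   1.44]
cup 90 [0.65 0.41 0.13 1.29 0.   0.65]
cup 135 [ 0.65  0.41  0.13  1.29  0.   -0.13]
cup 180 [ 0.65  0.41  0.13  1.29  0.   -0.92]
cup 225 [ 0.65  0.41  0.13  1.29  0.   -1.7 ]
cup 270 [ 0.65  0.41  0.13  1.29  0.   -2.49]
cup 315 [0.65 0.41 0.13 1.29 0.   3.01]
```

```bash
python3 - <<'E'
from h import *
ph=np.radians(-133.2)
goto([AX[0]+.07*np.cos(ph),AX[1]+.07*np.sin(ph),.40],Rot(ph-np.pi/2))
o=get_obs(); im=read_camera('wrist'); np.save('pics/w1.npy',im); np.save('pics/w1o.npy',np.r_[o['tool_pos'],o['tcp_rot']]); save('w1',im,1.42); print(o['time'],o['tool_pos'],o['contact_force'])
E
```

```text
3.3083 [ 0.40587692 -0.32013385  0.39987644] [ 0.5182061  -0.28156118  0.00937294]
```

View pics/w1.png

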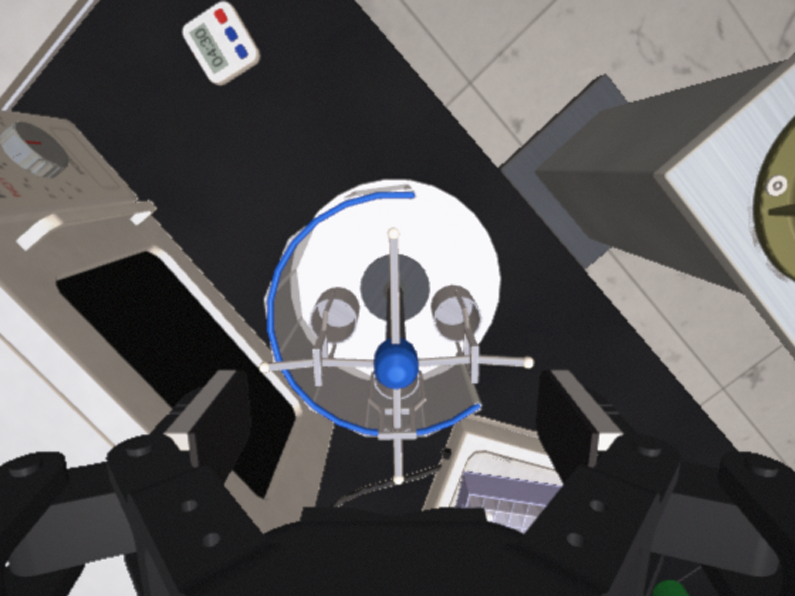

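The wrist view shows the whole tree. The empty branch's ball is at (393,233), the other balls are at (265,368), (528,362) and (398,480), and the rim ends are at (413,194) and (479,406).

```bash
cat > tree.py <<'E'
from h import *
from scipy.optimize import least_squares
def rim(im,K,T,show=False):
    hsv=cv2.cvtColor(im,cv2.COLOR_RGB2HSV)
    m=cv2.inRange(hsv,(100,120,90),(125,255,255)); ys,xs=np.nonzero(m)
    W=np.array([onplane(K,T,u,v,.138)[:2] for u,v in zip(xs,ys)])
    d=np.linalg.norm(W-AX,axis=1); W=W[(d>.09)&(d<.13)]
    r=least_squares(lambda p:np.linalg.norm(W-p,axis=1)-.112,AX,loss='soft_l1',f_scale=.002)
    D=W-r.x; d=np.linalg.norm(D,axis=1); D=D[abs(d-.112)<.005]
    a=np.sort(np.degrees(np.arctan2(D[:,1],D[:,0]))%360); g=np.diff(np.r_[a,a[0]+360]); i=g.argmax()
    return r.x,np.abs(r.fun).mean(),len(D),g[i],(a[i]+g[i]/2)%360
def fittree(tips,K,T):
    W=np.array([onplane(K,T,u,v,.230)[:2] for u,v in tips]) # ordered empty, then others
    c=W.mean(0); return c,np.linalg.norm(W-c,axis=1),np.degrees(np.arctan2(*(W-c).T[::-1]))%360
E
python3 - <<'E'
from tree import *
im=np.load('pics/w1.npy');p=np.load('pics/w1o.npy'); K,T=cam('wrist',dict(tool_pos=p[:3],tcp_rot=p[3:]))
print(rim(im,K,T))
tips=np.array([(393,233),(265,368),(398,480),(528,362)])/1.42-.15
print(fittree(tips,K,T)); print('centre from opp pairs')
Kt,Tt=cam('top'); print('top rim',rim(np.load('pics/top0.npy'),Kt,Tt))
Ks,Ts=cam('scene'); print('scene rim',rim(np.load('pics/scene0.npy'),Ks,Ts))
E
```

```text
(array([ 0.45001087, -0.26864426]), np.float64(0.0015578599789438374), 1367, np.float64(129.5310929254208), np.float64(154.95956409402186))
(array([ 0.45197612, -0.26819766]), array([0.09270367, 0.09199175, 0.09302572, 0.0924041 ]), array([228.12281666, 318.15282551,  47.86929006, 138.3518179 ]))
centre from opp pairs
top rim (array([ 0.45266796, -0.2675103 ]), np.float64(0.002302911573141286), 235, np.float64(201.88930756807113), np.float64(120.04669285147038))
scene rim (array([ 0.44860135, -0.27025665]), np.float64(0.002977070276284936), 358, np.float64(131.22728178707274), np.float64(154.54384412447237))
```

```bash
sed -i 's/^AX=.*/AX=np.array([.4517,-.2683])/' h.py; python3 - <<'E'
from tree import *
def at(deg,r,z): p=np.radians(deg); return [AX[0]+r*np.cos(p),AX[1]+r*np.sin(p),z]
J=lambda deg: Rot(np.radians(deg-90))
set_gripper(.036)
goto(at(228.1,.080,.30),J(228.1))
servo_line(at(228.1,.080,.203),v=.12)
print(get_obs()['contact_force'])
for a in (191.5,155): servo_line(at(a,.080,.203),J(a),v=.05); print(get_obs()['contact_force'],get_obs()['time'])
set_gripper(.009,20); o=get_obs(); print(o['grip_width'],o['tool_pos'],o['contact_force'],o['time'])
im=read_camera('wrist'); save('w2',im,1.42)
E
```

```text
[ 0.37033271 -0.20015048 -0.19478413]
[ 0.91299829 -0.22784386  0.32255866] 6.4917
[-0.23637961 -0.22716765 -1.04258396] 7.6417
0.008964166737944966 [ 0.37911964 -0.2345424   0.20294942] [-0.5570972  -0.2843878  -0.24161027] 8.0167
```

View pics/w2.png

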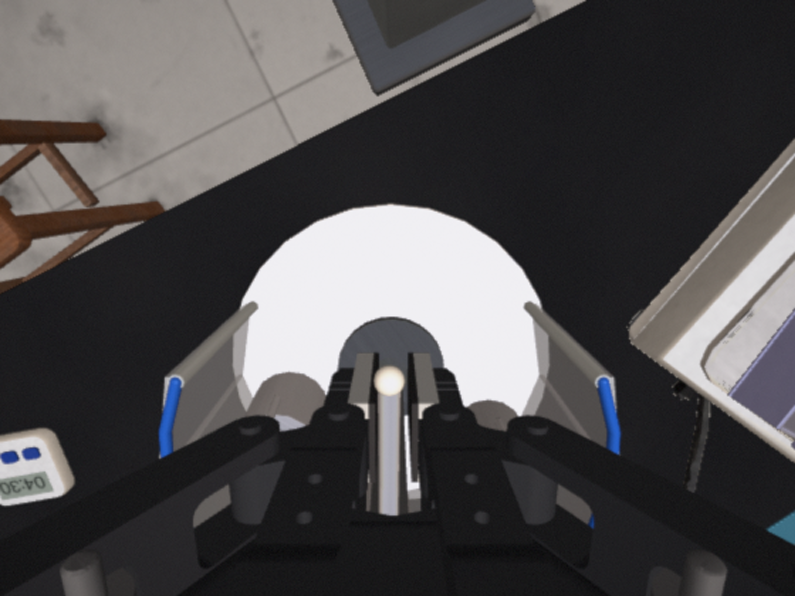

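The ball at (390,380) sits between the pads, midway between the rim ends at (175,382) and (604,382). I'll release, rise and re-measure.

```bash
python3 - <<'E'
from tree import *
set_gripper(.036)
p=np.array(get_obs()['tool_pos']); p[2]=.40; servo_line(p,v=.2)
sleep(.3)
o=get_obs(); im=read_camera('wrist'); np.save('pics/w3.npy',im); np.save('pics/w3o.npy',np.r_[o['tool_pos'],o['tcp_rot']]); save('w3',im,1.42); print(o['time'],o['tool_pos'])
K,T=cam('wrist',o); print(rim(im,K,T))
E
```

```text
9.875 [ 0.37903865 -0.23431028  0.39946068]
(array([ 0.44999511, -0.26797126]), np.float64(0.0017097498793506344), 883, np.float64(129.17075594434908), np.float64(154.9755469015618))
```

View pics/w3.png

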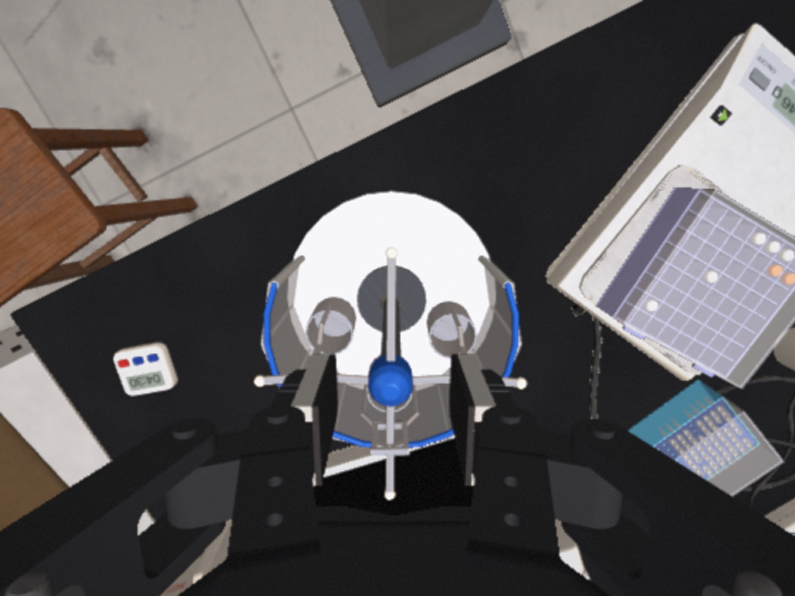

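```bash
python3 - <<'E'
from tree import *
p=np.load('pics/w3o.npy'); K,T=cam('wrist',dict(tool_pos=p[:3],tcp_rot=p[3:]))
print(fittree(np.array([(391,253.5),(260,381),(390,495),(521.5,383)])/1.42-.15,K,T))
set_gripper(.075)
goto([.518,.395,.37],Rot(np.radians(65)))
o=get_obs(); im=read_camera('wrist'); np.save('pics/w4.npy',im); np.save('pics/w4o.npy',np.r_[o['tool_pos'],o['tcp_rot']]); save('w4',im,1.42); print(o['time'],o['tool_pos'])
E
```

```text
(array([ 0.45249629, -0.26883709]), array([0.09213998, 0.09227639, 0.09278594, 0.09255483]), array([154.7848728 , 244.29332557, 334.61091248,  64.69442407]))
12.6917 [0.51858976 0.39398668 0.37033452]
```

View pics/w4.png

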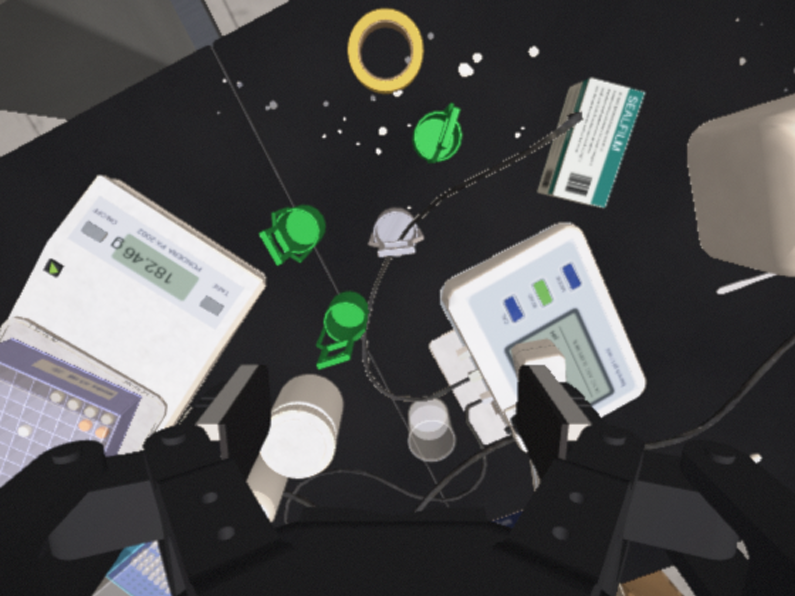

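```bash
python3 - <<'E'
import numpy as np,cv2
s=np.load('pics/w4.npy')
x0,y0,x1,y1,f=235,125,335,200,8
cv2.imwrite('pics/w4c.png',cv2.resize(s[y0:y1,x0:x1,::-1],None,fx=f,fy=f,interpolation=cv2.INTER_CUBIC))
E
```

```text
(no output)
```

View pics/w4c.png

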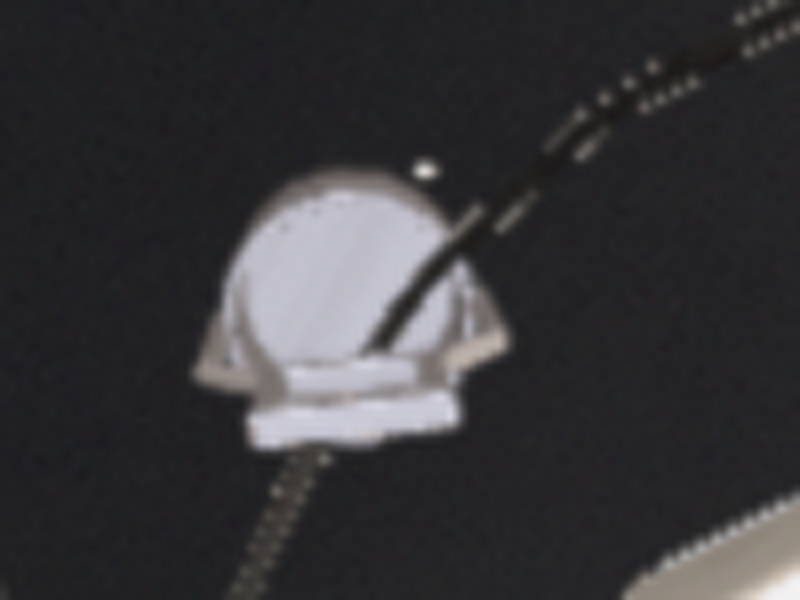

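The crop shows the plate's top face as a strip with corners (248,412), (455,390), (462,426) and (255,450). Its wires are at (200,378) and (505,345). Behind it is a cable that seems to cross the cup.

```bash
python3 - <<'E'
from h import *
p=np.load('pics/w4o.npy'); K,T=cam('wrist',dict(tool_pos=p[:3],tcp_rot=p[3:]))
print('cam',T[:3,3])
f=lambda x,y,z: onplane(K,T,235+(x+.5)/8-.5,125+(y+.5)/8-.5,z)
c=[f(248,412,.15),f(455,390,.15),f(462,426,.15),f(255,450,.15)]
print(np.round(c,4), np.mean(c,0))
for a,b in ((0,1),(3,2),(0,3)):
    d=c[b]-c[a]; print(np.linalg.norm(d),np.degrees(np.arctan2(d[1],d[0])))
print('rim c', f(350,290,.048)); 
a,b=f(200,378,.092),f(505,345,.092); print('wires',(a+b)/2,np.linalg.norm(b-a),np.degrees(np.arctan2(*(b-a)[1::-1])))
E
```

```text
cam [0.45952865 0.42290643 0.51286614]
[[0.5103 0.3863 0.15  ]
 [0.5194 0.4129 0.15  ]
 [0.5243 0.4117 0.15  ]
 [0.5154 0.3849 0.15  ]] [0.51733102 0.39896327 0.15      ]
0.028142837895481464 71.02219513757034
0.028274436866248653 71.59735919323933
0.005289040532339525 -15.222468149662246
rim c [0.5128996  0.40094425 0.048     ]
wires [0.51809736 0.39863114 0.092     ] 0.047916486744657955 71.10879598367814
```

```bash
python3 - <<'E'
from h import *
R=Rot(np.radians(71.3))
set_gripper(.052)
goto([.5175,.399,.23],R)
servo_line([.5175,.399,.119],R,v=.1)
o=get_obs(); print(o['contact_force'],o['tool_pos'],o['time'])
set_gripper(.02,30); o=get_obs(); print(o['grip_width'],o['contact_force'],o['torque'],o['time'])
servo_line([.5175,.399,.20],v=.12); o=get_obs(); print(o['grip_width'],o['contact_force'],o['tool_pos'],o['time'])
im=read_camera('wrist'); save('w5',im,1.42); im=read_camera('scene'); save('s5',im[120:260,90:290],4)
E
```

```text
[ 0.52917255 -0.21693762  0.04126119] [0.51799469 0.39937423 0.11984746] 14.9667
0.027576390912649473 [-0.89633891 -2.33069565  5.03090505] [-0.54082157  0.23285244  0.03139232] 15.3
0.027078461820062773 [-0.53715893 -0.18641716 -0.59040428] [0.5170795  0.39873174 0.19905463] 16.125
```

View pics/w5.png

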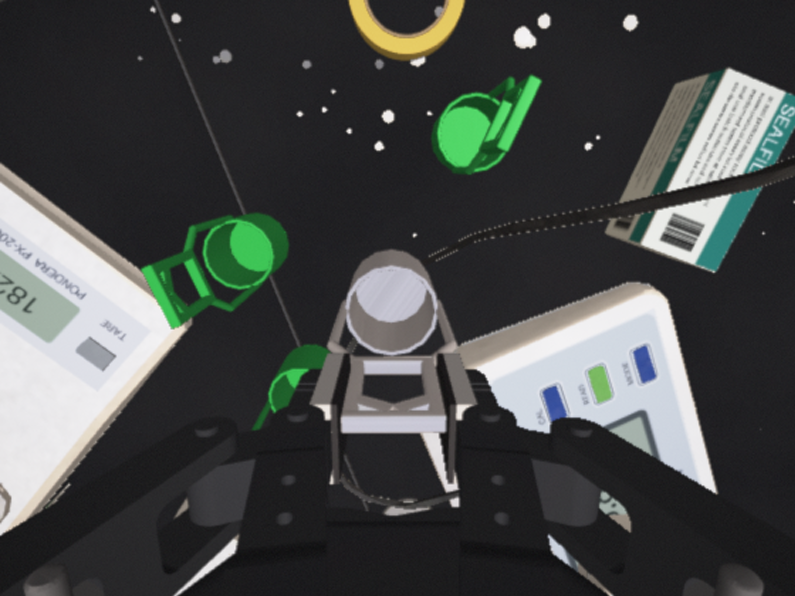

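View pics/s5.png

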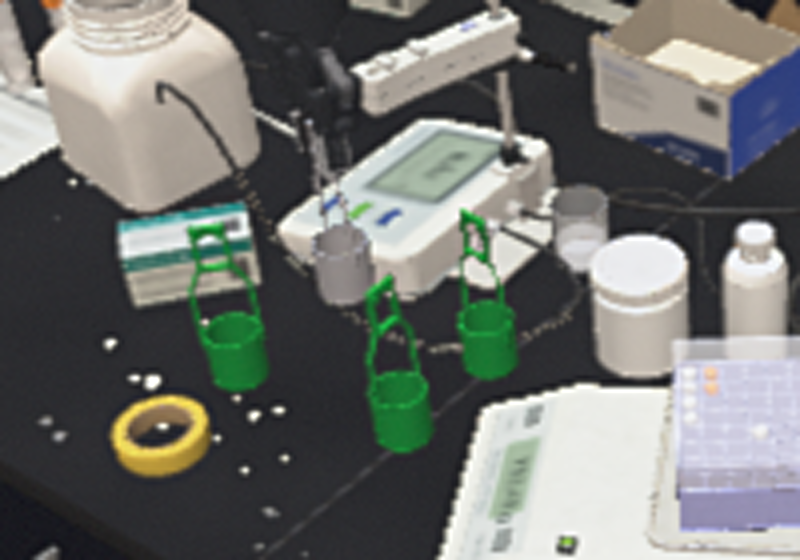

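```bash
python3 - <<'E'
from h import *
A=np.array([.452,-.2685]); a=np.radians(154.9)
at=lambda r,z:[A[0]+r*np.cos(a),A[1]+r*np.sin(a),z]
R=Rot(np.radians(64.9))
servo_line([.5175,.399,.38],v=.25)
goto(at(.125,.385),R)
servo_line(at(.125,.219),R,v=.12)
o=get_obs(); print(o['grip_width'],o['contact_force'],o['tool_pos'],o['time'])
im=read_camera('wrist'); save('w6',im,1.42); im=read_camera('scene'); save('s6',im[200:370,270:430],3.5)
E
```

```text
0.027572666581997453 [ 0.29888639 -0.72173748 -0.72906418] [ 0.33921774 -0.21573799  0.21961417] 20.9083
```

View pics/w6.png

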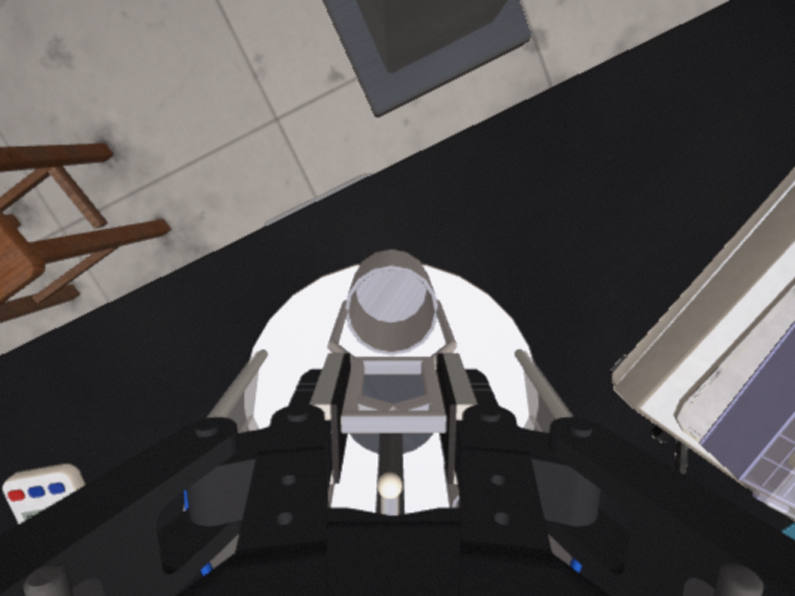

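View pics/s6.png

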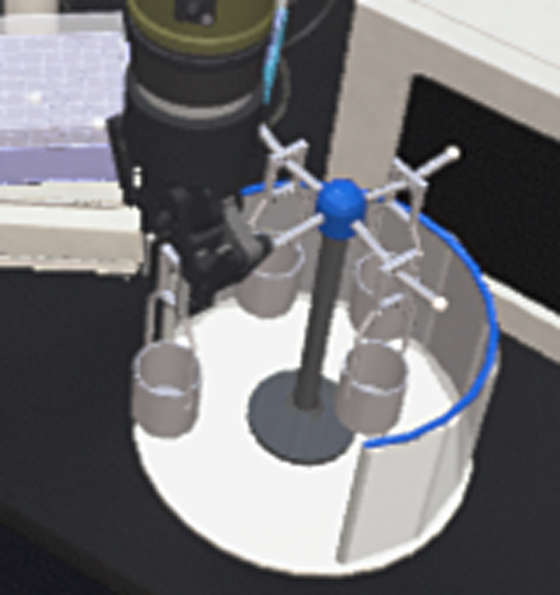

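The ball at (390,487) lines up with the plate's middle at (394,423) to within 2 mm. The other three cups are still hanging. Threading now.

```bash
python3 - <<'E'
from h import *
A=np.array([.452,-.2685]); a=np.radians(154.9)
at=lambda r,z:[A[0]+r*np.cos(a),A[1]+r*np.sin(a),z]
servo_line(at(.085,.218),v=.06); o=get_obs(); print(o['contact_force'],o['grip_width'])
servo_line(at(.055,.214),v=.06)
o=get_obs(); print(o['grip_width'],o['contact_force'],o['tool_pos'],o['time'])
im=read_camera('wrist'); save('w7',im,1.42); im=read_camera('scene'); save('s7',im[200:370,270:430],3.5)
E
```

```text
[-0.2671702   0.00915564 -0.28271802] 0.0270891081164376
0.027441918722203976 [-0.01034918  0.84976936 -0.50338443] [ 0.402079   -0.24508175  0.21374879] 22.4833
```

View pics/w7.png

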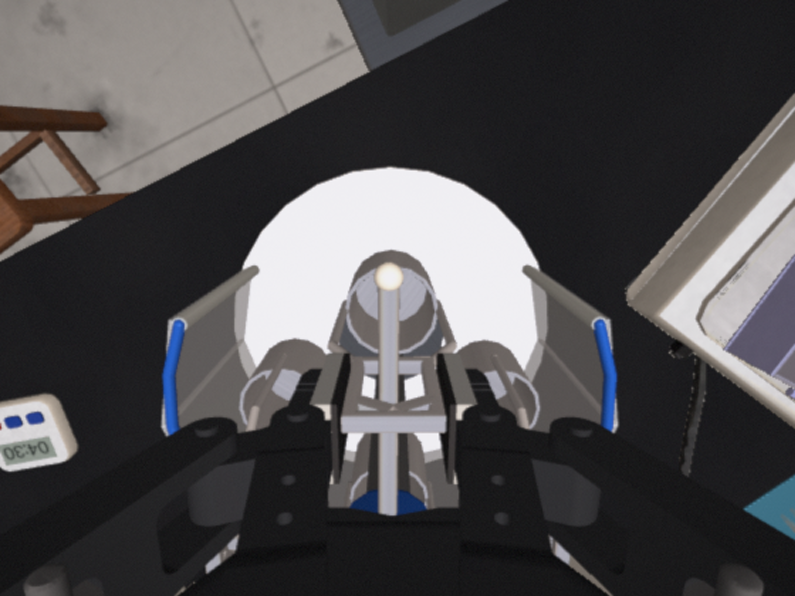

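View pics/s7.png

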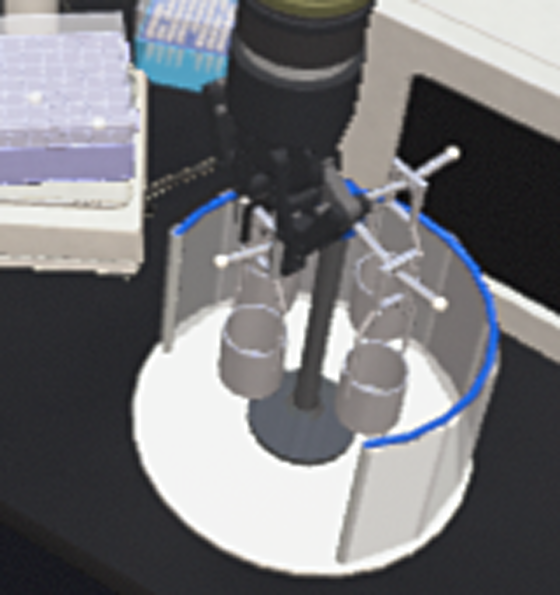

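The bar runs through the eye, from the ball at (390,277) down column 389, about 2 mm left of the plate's middle at column 394. I'll shift by that, lower to contact and let go.

```bash
python3 - <<'E'
from h import *
A=np.array([.452,-.2685]); a=np.radians(154.9); j=np.radians(64.9)
s=-.0018*np.array([np.cos(j),np.sin(j)])
at=lambda r,z:[A[0]+s[0]+r*np.cos(a),A[1]+s[1]+r*np.sin(a),z]
servo_line(at(.055,.206),v=.04); print(get_obs()['contact_force'])
for z in (.204,.2028,.2018,.2008):
    servo_line(at(.055,z),v=.02); o=get_obs(); print(o['tool_pos'],o['contact_force'],o['grip_width'])
    if o['contact_force'][2]>1.5: break
im=read_camera('wrist'); save('w8',im,1.42); print(o['time'])
E
```

```text
[-0.19514017  0.16710676 -0.53042097]
[ 0.40138641 -0.24676179  0.20393223] [-0.43272062  0.13444831 -0.9855072 ] 0.027539164030029064
[ 0.40146808 -0.2467943   0.20280161] [ 0.38587832  1.33930541 -0.96933146] 0.027349992475580166
[ 0.40167632 -0.24687024  0.20219742] [-1.33836973  1.11276293  2.70113344] 0.027209084245256098
23.6917
```

View pics/w8.png

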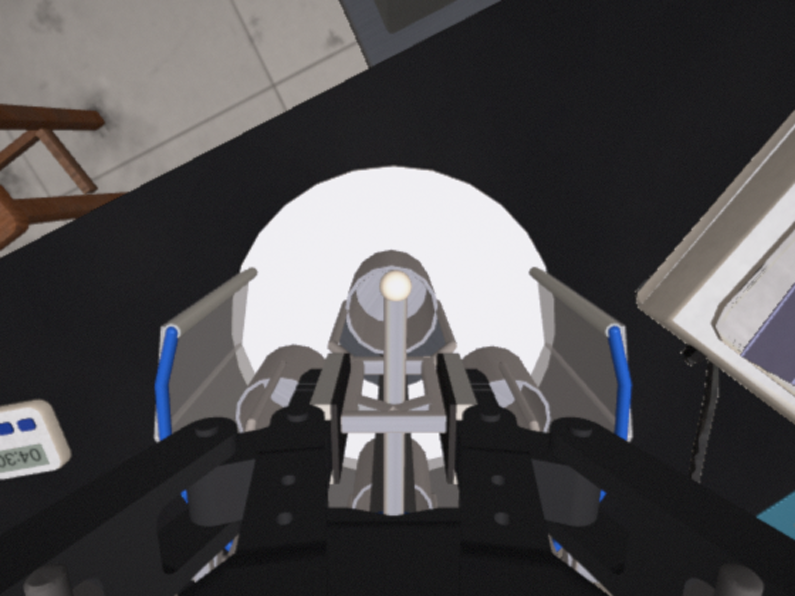

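Contact came at z = .2022, where it was expected, and the bar is centred at column 395. Releasing.

```bash
python3 - <<'E'
from tree import *
set_gripper(.046); print(get_obs()['contact_force'])
sleep(.4)
p=np.array(get_obs()['tool_pos']); 
servo_line([p[0],p[1],.26],v=.06); 
servo_line([p[0]-.02,p[1]+.009,.41],v=.2); sleep(.5)
o=get_obs(); im=read_camera('wrist'); np.save('pics/w9.npy',im); np.save('pics/w9o.npy',np.r_[o['tool_pos'],o['tcp_rot']]); save('w9',im,1.42); print(o['time'])
im2=read_camera('scene'); save('s9',im2[200:370,270:430],3.5)
sleep(.7)
im2=read_camera('wrist'); print(np.abs(im2.astype(int)-im).max(axis=2).__gt__(25).sum())
K,T=cam('wrist',o); print(rim(im,K,T))
E
```

```text
[ 0.37897299 -0.10584516  0.11279195]
26.9917
466
(array([ 0.44986968, -0.267854  ]), np.float64(0.0017093434229366366), 919, np.float64(129.3373721317637), np.float64(154.982247315528))
```

View pics/w9.png

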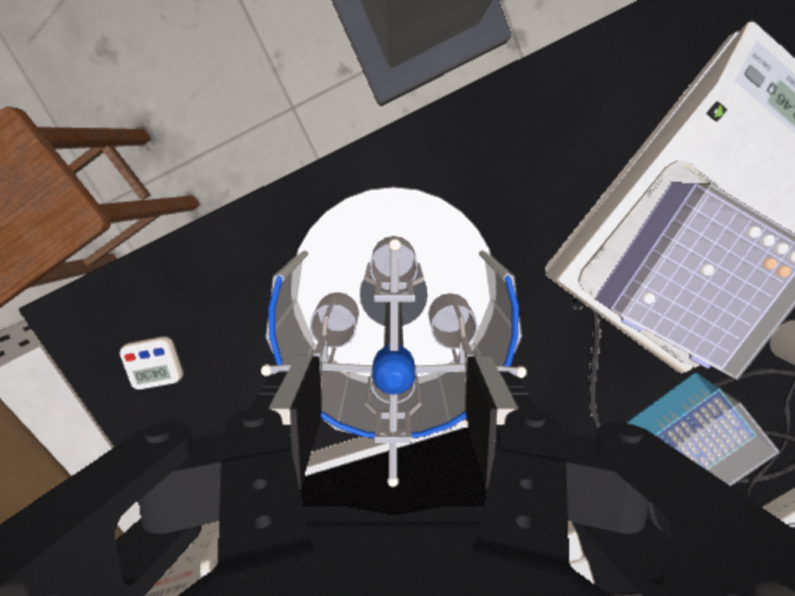

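View pics/s9.png

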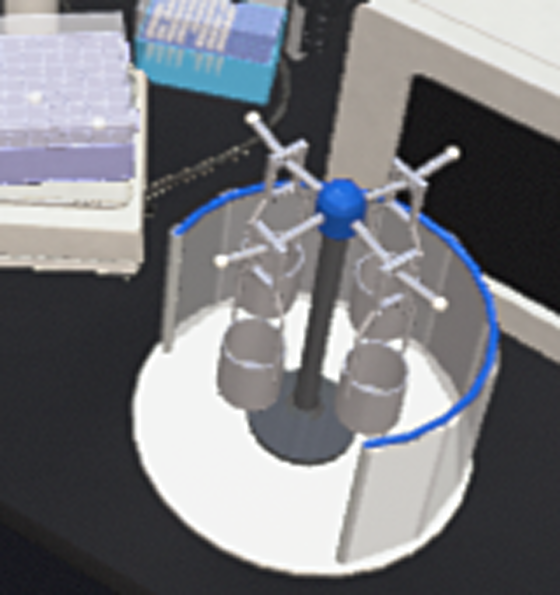

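All four cups hang on the tree, with the new one at wrist (395,262), its ball at (395,244) and its plate at (394,298). Next I'll check the angle and whether it is still, since the two wrist frames differed a little.

```bash
python3 - <<'E'
from tree import *
p=np.load('pics/w9o.npy'); K,T=cam('wrist',dict(tool_pos=p[:3],tcp_rot=p[3:]))
print(fittree(np.array([(395.5,244.5),(265.5,370),(392,481.5),(521.5,371.5)])/1.42-.15,K,T))
sleep(2); F=[]
for k in range(6):
    F.append(read_camera('wrist').astype(int)); sleep(.2)
x=[np.argwhere((abs(f-F[0]).max(2)>25)) for f in F]
print([len(v) for v in x], [v.mean(0).round() for v in x if len(v)])
f=F[-1].astype(np.uint8); save('w10',f[140:350,170:390],3.5); print(get_obs()['time'])
save('t10',read_camera('top')[120:300,90:440],2.2)
E
```

```text
(array([ 0.45211862, -0.26883731]), array([0.09237057, 0.092899  , 0.09275644, 0.09286869]), array([154.12339957, 244.39381409, 334.14374697,  64.63197274]))
[0, 0, 0, 0, 0, 0] []
31.3417
```

View pics/w10.png

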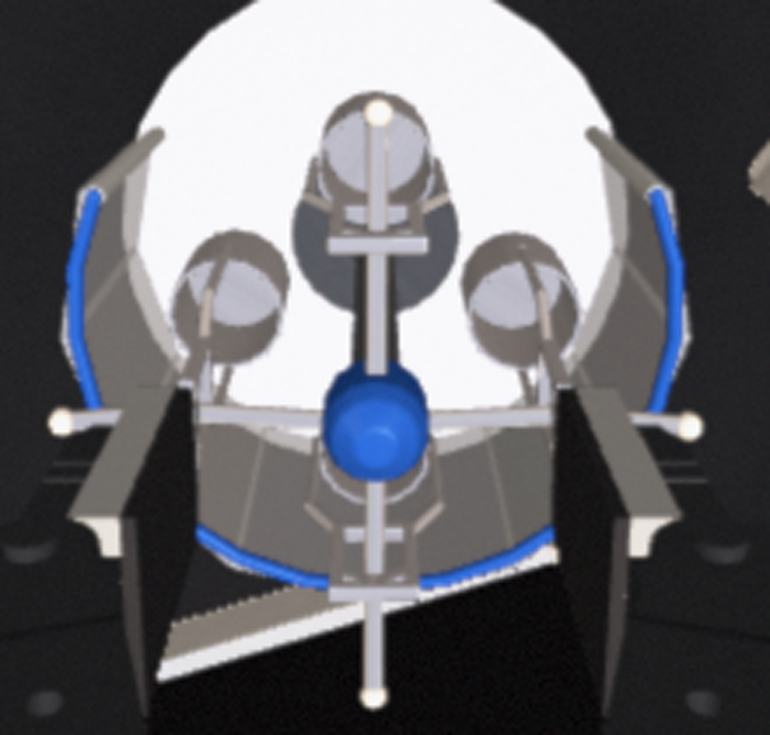

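View pics/t10.png

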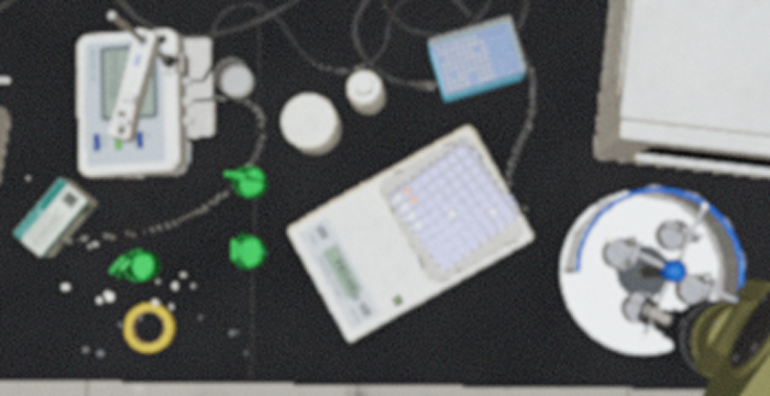

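The tree is at 154.2° against a gap middle of 155.0°. It is still (zero pixel change over 1 s), all four cups are hanging and the bystanders are in place. Handing in.

```bash
python3 -c "
from plant import *
print(finish_job(), get_obs()['time'])"
```

```text
the job is handed in; nothing more can be done
the job is handed in; nothing more can be done
```

The job is done and handed in at about 31 s of the 69 s allowed. I turned the tree 73° clockwise with the empty branch held loosely between the fingers. Then I picked up the steel cup by its plate edges, threaded its eye over the ball and let it down on the low point of the branch.

- **Branch in the gap:** the last wrist picture put the branch at about 154.2°, against a gap middle of 155.0°. It was 154.8° before the cup was hung.
- **Cups:** all four cups hang upright on the tree. No pixel changed by more than the noise threshold (25 of 255 levels) over about 1 s. A check about 3 s earlier, just after release, still showed some change; I took that as swinging that had since settled.
- **Bystanders:** in the last top picture the green cups, jar and bottle stood where they were. I judged that by eye and did not measure it.
- **Contact forces:** the forces I read between moves stayed small, at most about 5 N as the fingers closed on the plate.
- **Measurements that failed:** my first fit of the tray's outline was out by up to 14 mm, and the rim fit in the top view gave a wrong gap. I dropped both. The rim fits in the wrist and scene views agreed within 0.5°, and the ball positions gave the 92 mm radius within 1 mm.

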